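Power down the bench variac

ROBOT

A 6-joint arm with a two-finger parallel gripper is mounted at the origin on the work surface. World frame = base frame: x ahead of the robot, y to its left, z up, the work surface at z = 0. Lengths are in m, angles in rad, forces in N, time in s.
With the tool pointing down it reaches from about 0.325 to 0.85 m from the base axis. Payload 15.5 kg.
Tool frame: the origin (TCP) lies midway between the tips of the shut fingers; the grasp point (between the pads) lies 19 mm behind it; y points along the fingers, x is the direction in which the jaws open and shut, and the axes are right-handed (so a half turn about y gives the same grasp; the last joint's range is limited). The gripper opens to 91 mm and grips with 3 to 60 N. Pads are 32 mm wide; open, the fingers measure 118 mm over their backs; the gripper's body (76 mm by 178 mm) begins 60 mm behind the grasp point.
Start: joints at [1.071, 0.494, 1.345, -0, 1.302, -0.096], TCP at [0.246, 0.574, 0.214] pointing down, gripper open.
Joint ranges: [-2.91, 2.91], [-0.82, 2.16], [0.22, 2.67], [-1.22, 4.37], [0.12, 2.79], [-3.08, 3.08]. Speed limits (rad/s): [1.89, 1.89, 2.57, 3.01, 3.01, 3.01].

INTERFACE

Orientations are given as a unit quaternion [w, x, y, z].
In Python, from rig import r gives the robot as it stands.
- The arm moves only by the tool drive_tool, never from a script. Its argument "targets" is a list of rows, each a list of 6 numbers: the shift along the world's x, y, z in units of 25 mm (1.0 is 25 mm), then the turn, a rotation vector about the world's x, y, z in units of 10 degrees (1.0 is 10 degrees). A call has 1 to 12 rows; each row shifts and turns the pose as measured when the row begins; what a row does not reach is not made up. A row lasts 1/8 s, in which the tool goes at most 62.5 mm and 10.7 degrees, less where a joint would pass 70% of its speed; a pose out of reach is approached as far as the arm can. A call with a number of a shift or a turn outside -1 to 1 is refused whole. A call with a gripper value outside its range is refused whole. "gripper" is the opening, from 0 (shut) to 1 (fully open), set as the call begins (left out, the last holds). The fingers move at their own pace and stop on an object; "grip_force" is the grip in N (left out, the last holds). Time passes only in rows, so rows that do not move let the fingers close. It gives the time, the measured TCP pose, the force and the opening at its end, in the units of the state.
- r.get_state(): the state, without advancing time (a new reading comes with each control period).
- r.get_image(name): name is "side" or "top"; returns a dict with "frame" (420x560x3 uint8, red, green, blue), "range_z" (420x560 float32, m along the optical axis (not along the pixel's ray), 0 where there is no reading), "intrinsics" (3x3 intrinsics, pixels), "world_to_cam" (4x4, takes a point from world to camera coordinates). Camera axes: x right, y down, z forward; pixel columns grow to the right and rows downward; lengths in m; the calibration is good to about 2 mm. A picture is of the moment at which its call begins.
- r.finish_job(): hands the job in, once; it reports no verdict.
The state is a dict: "t": time; "qpos": joint angles; "qd": joint speeds; "effort": joint torques, N m; "tcp_pos": TCP position; "eef_rot": TCP orientation; "ft_force": force on the tool from outside, world axes, zero at the start; "ft_torque": the same for the moment, N m; "width": opening from 0.0 (shut) to 1.0 (fully open).
Only numpy, scipy, OpenCV 4.12 (cv2) and the standard library are available. Lean on these libraries where they do the work, as an engineer would, in place of code of your own. Each camera call takes 0.05 s, during which the arm holds its last target. There are 200 camera calls.

TASK

The test is finished, so power the bench variac down. With a fingertip, push on a spoke of its handwheel and turn the wheel anticlockwise (seen from above) until the pointer is fully back at zero, and only then push the mains toggle right over to its other side, to off. Only push, without forcing anything: the variac must not be shifted or lifted, and the multimeter, spray can and screwdriver beside it stay as they are.

Things in the scene. Friction and masses are not known exactly. Their poses are not given: they have to be found in the camera images.
- variac: Bench variable transformer, 19 kg, loose on rubber feet: blue-grey metal box 320 mm deep (x) by 300 mm wide (y), flat deck 200 mm above the bench. Origin: centre of its underside; x from its front (meter, outlet; roughly facing the robot) to its back, z up. Wheel axis at [35, 0] mm; lamp at [-122, 30] and fuse cap at [-122, 95] mm, under 14 mm tall. Carrying bows stand 33 mm out at both sides.
- dial_centre (a point): Centre of the dial plate (aluminium, 240 mm across, black marks at its edge, each fifth one long), on the wheel's upright axis, on the plate's face 202 mm above the bench. The scale's gap faces the front. Zero is the first long mark left of the gap (operator's view), 154.5 degrees anticlockwise from the variac's x axis; the scale runs clockwise from it through 309 degrees.
- wheel_hub (a point): Centre of the flat top of the wheel's hub (38 mm across), 254 mm above the bench. The black wheel measures 180 mm over its rim, which is 16 mm thick; three spokes 120 degrees apart, 14 mm wide, 234 to 246 mm above the bench. The openings between spokes reach from 19 to 74 mm from the axis and are clear down to the dial plate, save for the pointer.
- spoke_pointer (a point): Mid-point of the spoke above the pointer: 50 mm from the wheel's axis, 240 mm above the bench (mid-height of the spoke). The black pointer (11 mm wide) lies straight below this spoke, 210 to 213 mm above the bench, and reaches past the rim to the scale, 114 mm from the axis.
- wheel (a joint): Angle of the handwheel, rad: 0 with the pointer at the zero mark, against the zero stop; grows clockwise (seen from above) to 5.39 at full voltage. Starts between 1.3 and 4.6. Stiff brush friction of about 0.22 N m (4 to 5 N pushed at mid-spoke): it stays where it is left.
- toggle_pivot (a point): Pivot of the mains toggle, 10 mm above the deck, in a steel bush 26 mm across (up to 8 mm above the deck).
- toggle_tip (a point): Tip of the steel toggle bat, 32 mm from its pivot; the bat is 6 mm thick, 9 mm near its tip.
- toggle (a joint): Angle of the mains toggle, rad: 0 = on, leaning 0.3 rad from upright to the variac's +y side (towards the pilot lamp); 0.6 = off, leaning 0.3 rad to the -y side. About 0.05 N m of friction (2 to 3 N at the bat's upper half); it stays where it is left.
- multimeter: Yellow and black handheld multimeter, 180 x 88 x 50 mm, lying on its back beside the variac's +y side. Origin at the centre of its underside, its length along its x axis. To be left alone.
- spray_can: Blue spray can with a red cap, 52 mm in diameter, 185 mm tall, upright beside the variac's -y side. Origin at the centre of its underside. To be left alone.
- screwdriver: Screwdriver 200 mm long lying beside the variac's -y side, its length along its x axis. Origin on the bench at its middle. To be left alone.

How it is judged:
On the way, in this order (a step that is already met when the one before it is completed fails the run):
1. the handwheel is turned back to zero with the toggle still on (value of joint wheel below 0.1 rad and value of joint toggle below 0.2 rad), for 0.2 s.
2. the mains toggle is pushed over to off (value of joint toggle above 0.5 rad), for 0.1 s.
At the end, for the whole second after the job is handed in: The pointer is back at zero (wheel angle below 0.10 rad), the toggle is over at off (above 0.50 of its 0.60 rad), both at rest, the variac is within 12 mm and the multimeter, spray can and screwdriver are within 20 mm of where they stood (value of joint wheel below 0.1 rad and value of joint toggle above 0.5 rad and distance of variac from where it was at the start of the episode below 0.012 m and distance of each of multimeter, spray_can, screwdriver from where it was at the start of the episode below 0.02 m and velocity of joint each of wheel, toggle below 0.05 rad/s); the robot touches nothing.
It fails at once if the toggle is pushed towards off while the wheel is still away from zero (value of joint toggle above 0.3 rad and value of joint wheel above 0.2 rad).
It fails at once if the variac is shifted or lifted by more than 12 mm, or tipped (distance of variac from where it was at the start of the episode above 0.012 m or angle between variac's own z axis and vertical above 0.05 rad).
It fails at once if the wheel, switch or casing is forced or squeezed with more than 45 N (contact force between the fingers and variac above 45 N).
It fails at once if the multimeter, spray can or screwdriver is moved by more than 20 mm, or lifted (distance of any of multimeter, spray_can, screwdriver from where it was at the start of the episode above 0.02 m).
It also fails if it takes over 54 s, if anything falls off the work surface, if the arm or the gripper's body presses on something with over 40 N, if the wrist force passes 120 N, or if a joint passes its speed limit or range.

## Working session

There is one attempt and no reset: what is moved stays moved. The work goes in short steps, Python scripts to look and compute and a tool call to move; the robot and the scene stay as the last step left them, time stands still between calls to the robot, and variables do not carry over. Pictures are saved under pics/ and viewed, about 8 in all and at most 12, crops included, and the job is handed in when it is done.

Besides the shell and the picture viewer there is one more tool, called after "Call:" as name(argument=value, ...), one argument or row to a line, values as JSON. drive_tool: Moves the arm, as the interface text tells. Shifts and turns lie within -1 to 1; 1 stands for 25 mm of shift or 10 degrees of turn. Its arguments: {"type":"object","properties":{"targets":{"type":"array","items":{"type":"array","items":{"type":"number"}}},"gripper":{"type":"number"},"grip_force":{"type":"number"}},"required":["targets"]}

```bash
mkdir -p pics
cat > h.py <<'E'
from rig import r
import numpy as np, cv2
def cap(n,save=None):
    d=r.get_image(n)
    if save: cv2.imwrite('pics/'+save,d['frame'][:,:,::-1])
    return d
def cast(d,u,v,z):
    K=np.array(d['intrinsics']);T=np.array(d['world_to_cam']);R=T[:3,:3];c=-R.T@T[:3,3]
    w=R.T@np.linalg.inv(K)@[u,v,1]
    return c+w*(z-c[2])/w[2]
def proj(d,p):
    K=np.array(d['intrinsics']);T=np.array(d['world_to_cam'])
    q=K@(T[:3,:3]@np.asarray(p)+T[:3,3]);return q[:2]/q[2]
def cloud(d):
    K=np.array(d['intrinsics']);T=np.array(d['world_to_cam']);z=d['range_z']
    v,u=np.mgrid[:z.shape[0],:z.shape[1]]
    c=np.stack([(u-K[0,2])/K[0,0]*z,(v-K[1,2])/K[1,1]*z,z],-1)
    return (c-T[:3,3])@T[:3,:3]
E
python3 - <<'E'
from h import *
s=r.get_state();print(s['t'],s['tcp_pos'],s['eef_rot'],s['width'],s['ft_force'])
for n in('top','side'):
    d=cap(n,n+'0.png');T=np.array(d['world_to_cam']);print(n,-T[:3,:3].T@T[:3,3],d['intrinsics'][0][0])
    P=cloud(d);m=(d['range_z']>0)
    for a,b in((.195,.207),(.243,.25),(.251,.258),(.215,.24)):
        q=P[m&(P[...,2]>a)&(P[...,2]<b)];print(a,len(q),np.median(q,0) if len(q) else '')
E
```

```text
0.0 [0.24595218 0.57416745 0.21333487] [-0.59010694  0.59050251  0.38890637 -0.3896568 ] 1.001136395577305 [1.20417496 0.19075503 0.15383075]
top [0.32904872 0.05919912 1.20426971] 484.84636056229397
0.195 16588 [ 0.57270334 -0.11340335  0.20036957]
0.243 2004 [ 0.63038983 -0.11546065  0.2463268 ]
0.251 239 [ 0.63017391 -0.10624483  0.25389326]
0.215 156 [ 0.61329927 -0.09000038  0.23644315]
side [0.85326241 0.0999162  1.06727396] 451.7448230111817
0.195 18673 [ 0.60337434 -0.11242111  0.20209866]
0.243 2573 [ 0.63449615 -0.11073381  0.24748963]
0.251 504 [ 0.62288713 -0.10113059  0.25457732]
0.215 622 [ 0.11831403 -0.01511359  0.22910121]
```

View pics/top0.png

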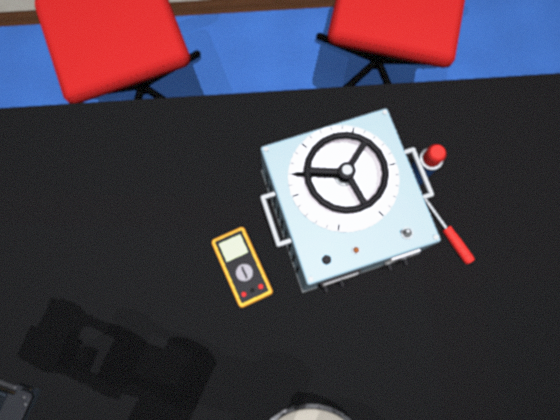

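View pics/side0.png

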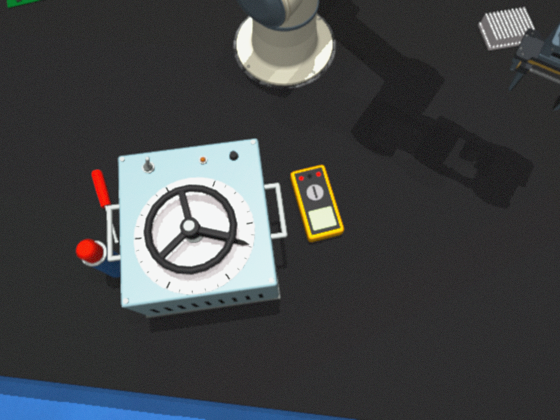

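The top view shows the wheel hub at about (347,170) with its pointer at (296,174), towards +y. The toggle is at (406,232), the lamp at (355,250) and the can at (434,155). The side view agrees: hub (190,227), pointer tip (247,242), toggle (148,165).

Run:
```python
from h import *
H={}
for n in('top','side'):
    d=cap(n);P=cloud(d);f=d['frame'].astype(int);m=d['range_z']>0
    hub=m&(P[...,2]>.2505)&(P[...,2]<.259)
    # wheel ring at 246: fit circle of outer silhouettes
    w=m&(P[...,2]>.238)&(P[...,2]<.258)&(np.linalg.norm(P[...,:2]-[.63,-.11],axis=-1)<.13)
    q=P[w][:,:2];(cx,cy),rad=cv2.minEnclosingCircle(q.astype(np.float32));print(n,'wheel',cx,cy,rad)
    # deck by colour mask
    dk=(m&(abs(P[...,2]-.201)<.008)).astype(np.uint8)
    dk=cv2.morphologyEx(dk,cv2.MORPH_OPEN,np.ones((7,7)))
    dk=cv2.morphologyEx(dk,cv2.MORPH_CLOSE,np.ones((61,61)))
    c=max(cv2.findContours(dk,0,2)[0],key=cv2.contourArea)
    pts=np.array([cast(d,u,v,.2)[:2] for u,v in c[:,0]],np.float32)
    b=cv2.minAreaRect(pts);print('deck',b, cv2.boxPoints(b).round(3).tolist())
    # hub by colour of hub-ish; lamp
    lm=((f[...,0]>f[...,2]+40)&dk.astype(bool)).astype(np.uint8);v,u=np.nonzero(lm)
    if len(u):print('lamp',len(u),cast(d,u.mean(),v.mean(),.207))
    L=cv2.resize(d['frame'],None,fx=4,fy=4,interpolation=2) 
    u0,v0=(250,95) if n=='top' else (110,130)
    cv2.imwrite(f'pics/{n}_z.png',cv2.resize(d['frame'][v0:v0+150,u0:u0+200],None,fx=4,fy=4,interpolation=2)[:,:,::-1])
```

```text
top wheel 0.6312388181686401 -0.10634709149599075 0.08990340679883957
deck ((0.5955897569656372, -0.11420395970344543), (0.3180956244468689, 0.29826557636260986), 14.287338256835938) [[0.4050000011920929, -0.008999999612569809], [0.4779999852180481, -0.2980000078678131], [0.7870000004768372, -0.21899999678134918], [0.7129999995231628, 0.07000000029802322]]
lamp 17 [ 0.47226825 -0.11742782  0.207     ]
side wheel 0.6304004192352295 -0.1100943386554718 0.09025373309850693
deck ((0.597389817237854, -0.11736997961997986), (0.31940674781799316, 0.29838380217552185), 14.247416496276855) [[0.4059999883174896, -0.012000000104308128], [0.4790000021457672, -0.3009999990463257], [0.7889999747276306, -0.22300000488758087], [0.7149999737739563, 0.06700000166893005]]
lamp 22 [ 0.47033331 -0.11995053  0.207     ]
```

View pics/top_z.png

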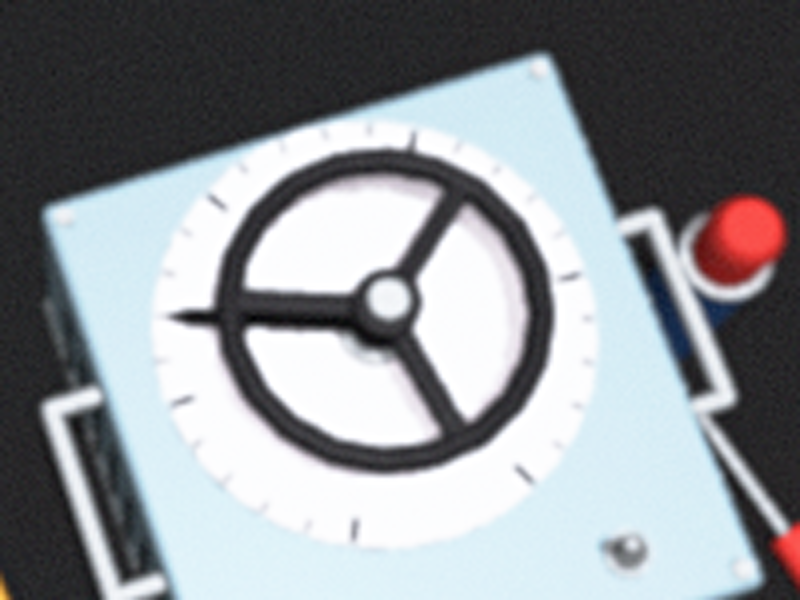

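View pics/side_z.png

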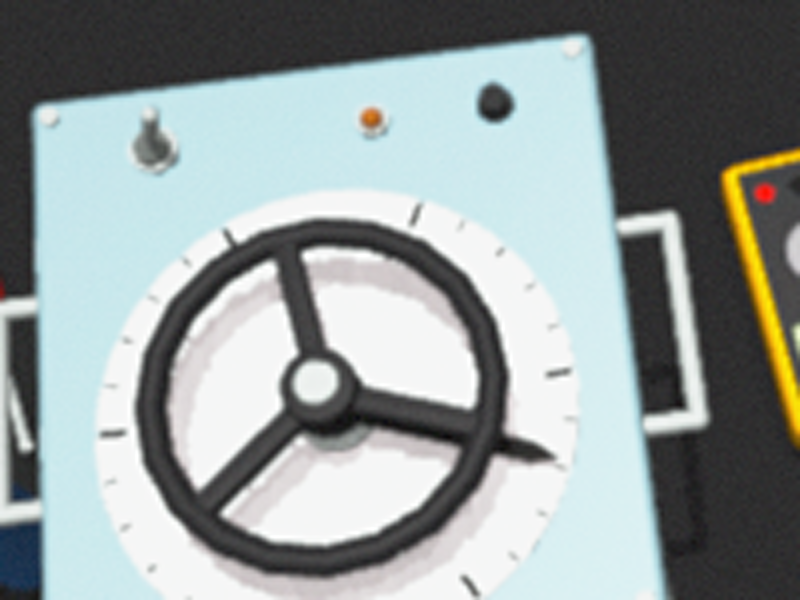

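The crops show the pointer tip at top-crop (172,317) and side-crop (555,457), so the wheel still needs about 80° of turn. The toggle bush is at top-crop (628,553) and side-crop (155,150), with the bat leaning towards +y.

Run:
```python
from h import *
from scipy.spatial.transform import Rotation as Ro
dt,ds=cap('top'),cap('side')
t=lambda u,v,z:cast(dt,250+(u+.5)/4-.5,95+(v+.5)/4-.5,z)
s=lambda u,v,z:cast(ds,110+(u+.5)/4-.5,130+(v+.5)/4-.5,z)
O=np.array([.5965,-.116]);a=np.radians(14.27);R=np.array([[np.cos(a),-np.sin(a)],[np.sin(a),np.cos(a)]])
loc=lambda p:((p[:2]-O)@R*1000).round(1)
c=O+R@[.035,0];print('axis',c)
for n,p in(('hub t',t(390,299,.254)),('hub s',s(316,383,.254)),('ptr t',t(172,317,.2115)),('ptr s',s(555,457,.2115)),('bush t',t(628,555,.206)),('bush s',s(155,152,.206)),('tip t',t(607,546,.2405)),('tip s',s(150,113,.2405)),('lamp s',s(372,119,.207))):
    print(n,p[:2].round(4),'loc',loc(p),'ang',np.degrees(np.arctan2(*(p[:2]-c)[::-1])).round(1),'r',np.linalg.norm(p[:2]-c).round(3))
q=r.get_state()['eef_rot'];print(Ro.from_quat(q,scalar_first=True).as_matrix().round(2))
```

```text
axis [ 0.63042007 -0.10737279]
hub t [ 0.6321 -0.1087] loc [36.3 -1.7] ang -38.2 r 0.002
hub s [ 0.6297 -0.1101] loc [33.6 -2.5] ang -104.3 r 0.003
ptr t [0.6436 0.0014] loc [ 74.6 102.1] ang 83.1 r 0.11
ptr s [0.6428 0.0017] loc [ 73.9 102.6] ang 83.5 r 0.11
bush t [ 0.4988 -0.2274] loc [-122.2  -83.9] ang -137.6 r 0.178
bush s [ 0.5014 -0.2286] loc [-119.9  -85.7] ang -136.8 r 0.177
tip t [ 0.4983 -0.2075] loc [-117.8  -64.4] ang -142.9 r 0.166
tip s [ 0.4946 -0.2224] loc [-125.  -78.] ang -139.7 r 0.178
lamp s [ 0.4713 -0.1187] loc [-122.    28.3] ang -175.9 r 0.16
[[ 0.39 -0.   -0.92]
 [ 0.92 -0.    0.39]
 [-0.   -1.    0.  ]]
```

Call:
drive_tool(
  targets=[
    [0,0,1,0,0,0],
    [0,0,1,0,0,0],
    [0,0,1,0,0,0],
    [0,0,1,0,0,0],
    [0,0,1,0,0,0],
  ],
  gripper=0,
  grip_force=10,
)

```text
t: 0.92
tcp_pos: [0.2452, 0.5728, 0.3399]
eef_rot: [-0.589, 0.591, 0.387, -0.391]
ft_force: [0.3, 0.4, 0.1]
width: 0.481
```

Call:
drive_tool(
  targets=[
    [0.5,-1,0,0,0,0],
    [0.5,-1,0,0,0,0],
    [0.5,-1,0,0,0,0],
    [0.5,-1,0,0,0,0],
    [0.5,-1,0,0,0,0],
    [0.5,-1,0,0,0,0],
    [0.5,-1,0,0,0,0],
    [0.5,-1,0,0,0,0],
    [0.5,-1,0,0,0,0],
    [0.5,-1,0,0,0,0],
    [0.5,-1,0,0,0,0],
    [0.5,-1,0,0,0,0],
  ],
)

```text
t: 2.42
tcp_pos: [0.3981, 0.2648, 0.3419]
eef_rot: [-0.589, 0.59, 0.39, -0.391]
ft_force: [-0.1, -0.2, 0.7]
width: 0.007
```

Call:
drive_tool(
  targets=[
    [0.5,-1,0,0,0,0],
    [0.5,-1,0,0,0,0],
    [0.5,-1,0,0,0,0],
    [0.5,-1,0,0,0,0],
    [0.5,-1,0,0,0,0],
    [0.5,-1,0,0,0,0],
    [0.5,-1,0,0,0,0],
    [0.5,-1,0,0,0,0],
    [0.5,-1,0,0,0,0],
    [0.5,-1,0,0,0,0],
    [0.5,-1,0,0,0,0],
    [0.5,-1,0,0,0,0],
  ],
)

```text
t: 3.92
tcp_pos: [0.5515, -0.0461, 0.3423]
eef_rot: [-0.589, 0.59, 0.39, -0.39]
ft_force: [0.3, -0.1, -0.8]
width: 0.005
```

Call:
drive_tool(
  targets=[
    [0.7,-0.9,0,0,0,0],
    [0.7,-0.9,-0.5,0,0,0],
    [0,0,-0.8,0,0,0],
    [0,0,-0.4,0,0,0],
    [0,0,0,0,0,0],
  ],
)

```text
t: 4.55
tcp_pos: [0.588, -0.0945, 0.2985]
eef_rot: [-0.59, 0.591, 0.389, -0.39]
ft_force: [-0.1, -0.5, 0.1]
width: 0.007
```

Run:
```python
from h import *
a=cap('top')['frame'];b=cap('side')['frame']
A=cv2.resize(a[95:245,250:450],(400,300),interpolation=2);B=cv2.resize(b[130:280,110:310],(400,300),interpolation=2)
cv2.imwrite('pics/pre.png',np.hstack([A,B])[:,:,::-1])
```

```text
(no output)
```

View pics/pre.png

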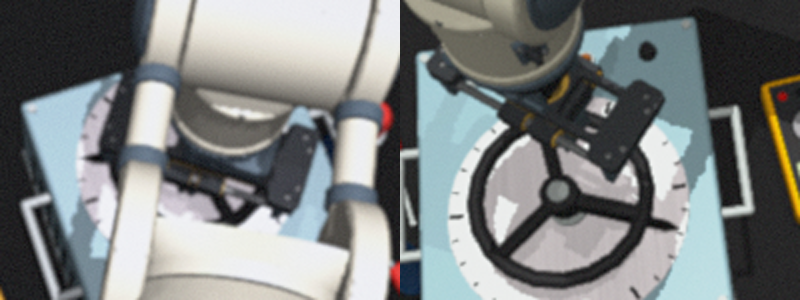

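The side view shows the gripper above the front-left wheel opening. The fingers are hidden behind its body, so I am trusting the computed position (r 45 mm, 162°). I descend slowly and watch the force.

Call:
drive_tool(
  targets=[
    [0,0,-0.8,0,0,0],
    [0,0,-0.8,0,0,0],
    [0,0,-0.7,0,0,0],
    [0,0,-0.5,0,0,0],
    [0,0,-0.1,0,0,0],
    [0,0,0,0,0,0],
  ],
)

```text
t: 5.4
tcp_pos: [0.5905, -0.0938, 0.2302]
eef_rot: [-0.587, 0.593, 0.392, -0.388]
ft_force: [-0.3, 0.6, 0.4]
width: 0.006
```

Call:
drive_tool(
  targets=[
    [-0.2,-0.2,-0.25,0,0,0.5],
    [-0.1,-0.25,0,0,0,0.7],
    [0,-0.25,0,0,0,0.7],
    [0,-0.2,0,0,0,0.7],
  ],
)

```text
t: 5.9
tcp_pos: [0.5824, -0.1142, 0.2255]
eef_rot: [-0.482, 0.485, 0.52, -0.512]
ft_force: [-1.4, 5.4, -3.1]
width: 0.006
```

Call:
drive_tool(
  targets=[
    [0.1,-0.3,0,0,0,0.6],
    [0.1,-0.3,0,0,0,0.6],
    [0.15,-0.3,0,0,0,0.6],
    [0.2,-0.25,0,0,0,0.6],
  ],
)

```text
t: 6.4
tcp_pos: [0.5932, -0.1393, 0.2261]
eef_rot: [-0.363, 0.358, 0.613, -0.604]
ft_force: [-4.2, 5.7, -1.5]
width: 0.005
```

Call:
drive_tool(
  targets=[
    [0.25,-0.2,0,0,0,0.3],
    [0.28,-0.18,0,0,0,0.3],
    [0.3,-0.12,0,0,0,0.3],
    [0,0,0,0,0,0],
  ],
)

```text
t: 6.9
tcp_pos: [0.6115, -0.1498, 0.2269]
eef_rot: [-0.315, 0.303, 0.64, -0.631]
ft_force: [-0.3, -0.8, -0.2]
width: 0.007
```

Run:
```python
from h import *
s=r.get_state();print(s['qpos'].round(2) if hasattr(s['qpos'],'round') else s['qpos'],s['ft_force'])
b=cap('side','s_b.png')['frame'];cv2.imwrite('pics/mid.png',cv2.resize(b[130:280,110:310],(800,600),interpolation=2)[:,:,::-1])
```

```text
[-0.34  0.5   1.3   0.01  1.36 -2.58] [-0.27819214 -0.81299344 -0.24166189]
```

View pics/mid.png

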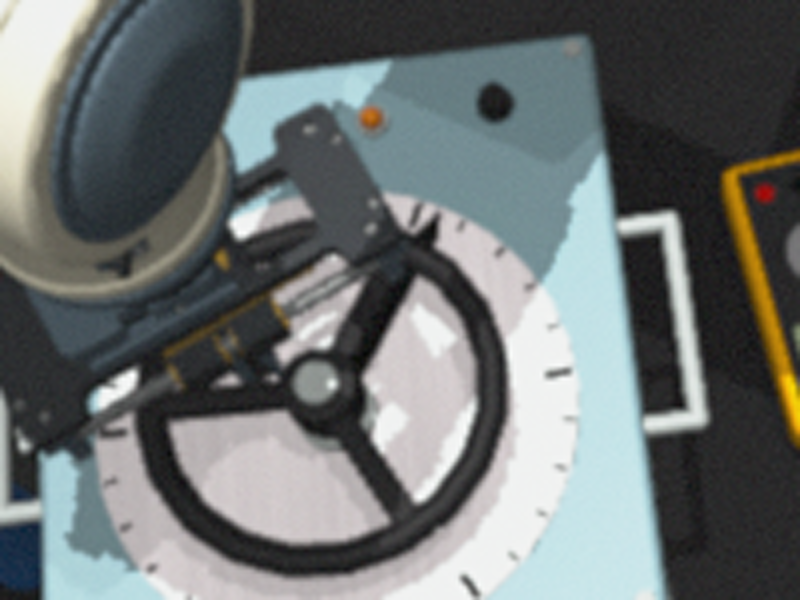

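The side crop shows the pointer tip at (433,217) and the zero mark at (416,213), so about 8° is left. I push on gently until it meets the stop.

Call:
drive_tool(
  targets=[
    [0.16,-0.07,0,0,0,0],
    [0.16,-0.06,0,0,0,0],
    [0.1,-0.03,0,0,0,0],
  ],
)

```text
t: 7.32
tcp_pos: [0.6181, -0.1523, 0.2271]
eef_rot: [-0.319, 0.302, 0.639, -0.631]
ft_force: [-20.1, 6.1, 7.4]
width: 0.001
```

The force rose to about 20 N, as expected at the stop. I back off and check.

Call:
drive_tool(
  targets=[
    [-0.2,0.1,0,0,0,0],
    [-0.2,0.15,0,0,0,0],
    [0,0,0,0,0,0],
  ],
)

```text
t: 7.7
tcp_pos: [0.6081, -0.1459, 0.2282]
eef_rot: [-0.319, 0.303, 0.639, -0.631]
ft_force: [0.4, 0.1, -1.3]
width: 0.007
```

Run:
```python
from h import *
d=cap('side');b=d['frame'];cv2.imwrite('pics/mid2.png',cv2.resize(b[130:280,110:310],(800,600),interpolation=2)[:,:,::-1])
a=np.radians(14.27)
for w in(0,.1):
  t=a+np.radians(154.5)-w
  for rr,z in((.114,.2115),(.118,.202)):
    u=proj(d,[.6305+rr*np.cos(t),-.1085+rr*np.sin(t),z]);print(w,rr,(u-[110,130]+.5)*4-.5)
```

```text
0 0.114 [417.28032076 205.02787209]
0 0.118 [422.76933411 205.18973555]
0.1 0.114 [437.74992597 212.12316134]
0.1 0.118 [443.7352076  212.45432528]
```

View pics/mid2.png

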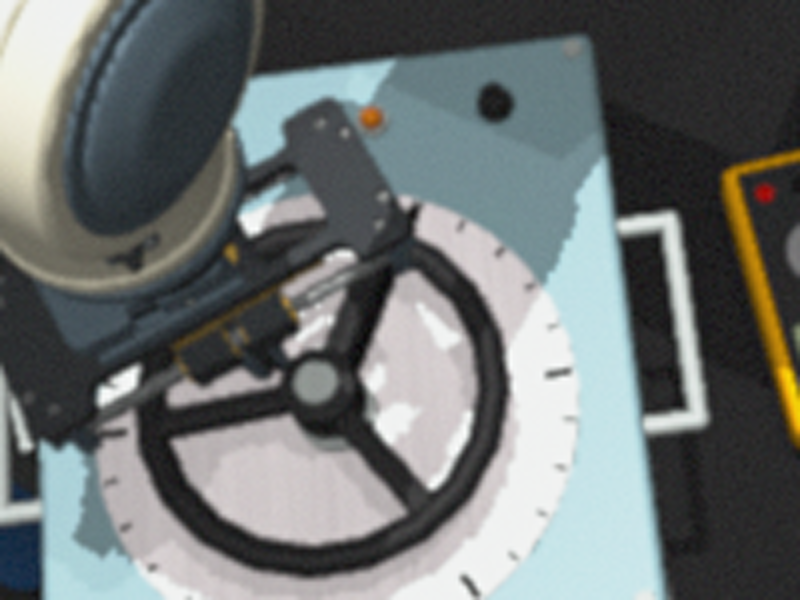

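The pointer now sits on the zero mark at about (415,210), where 0 rad is predicted at (417,205). Next I lift, square the fingers to the variac and go to the +y side of the toggle.

Call:
drive_tool(
  targets=[
    [0,0,0.8,0,0,0],
    [0,0,1,0,0,0],
    [0,0,1,0,0,0],
    [0,0,0.5,0,0,-0.4],
    [-0.9,-0.35,0,0,0,-0.5],
    [-0.9,-0.35,0,0,0,-0.5],
    [-0.9,-0.35,0,0,0,-0.5],
    [-0.9,-0.35,0,0,0,-0.5],
    [-0.8,-0.3,0,0,0,0],
    [0,0,0,0,0,0],
  ],
  grip_force=30,
)

```text
t: 9.0
tcp_pos: [0.4977, -0.1907, 0.3148]
eef_rot: [-0.445, 0.436, 0.559, -0.547]
ft_force: [0.3, 0.7, 0.6]
width: 0.001
```

Run:
```python
from h import *
from scipy.spatial.transform import Rotation as Ro
s=r.get_state();M=Ro.from_quat(s['eef_rot'],scalar_first=True).as_matrix();print(M.round(2).tolist(),np.degrees(np.arctan2(M[1,0],M[0,0])))
O=np.array([.5965,-.116]);a=np.radians(14.27);R=np.array([[np.cos(a),-np.sin(a)],[np.sin(a),np.cos(a)]])
print(s['tcp_pos'],'loc',(s['tcp_pos'][:2]-O)@R*1000)
b=cap('side')['frame'];cv2.imwrite('pics/tg.png',cv2.resize(b[130:280,110:310],(800,600),interpolation=2)[:,:,::-1])
```

```text
[[-0.22, 0.0, -0.97], [0.97, 0.02, -0.22], [0.02, -1.0, -0.01]] 102.92935976357995
[ 0.49774849 -0.19073858  0.3148214 ] loc [-114.12695495  -48.09110156]
```

View pics/tg.png

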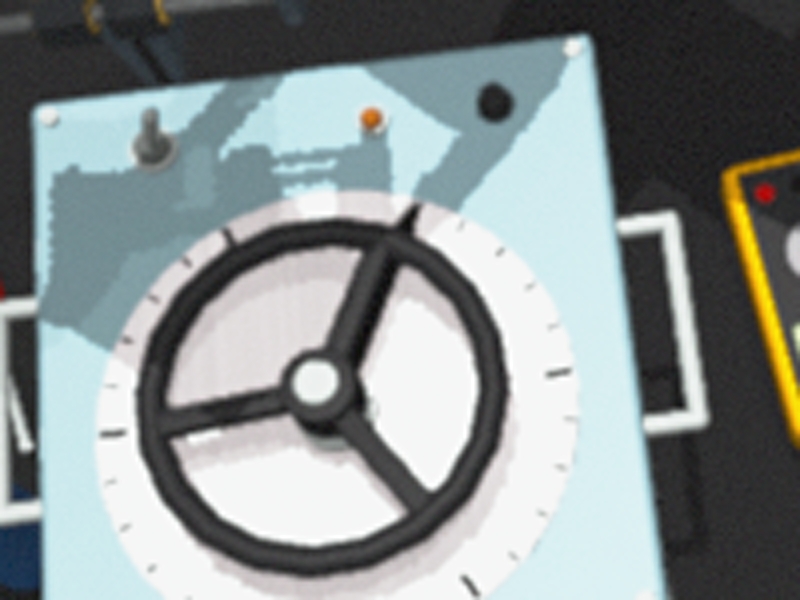

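The wheel is clear of the fingers, with the pointer at (416,208) on zero. The toggle is still on, bush at (155,150) and tip at (150,113). I descend on its +y side.

Call:
drive_tool(
  targets=[
    [-0.33,0.16,-0.5,0,0,0],
    [0,0,-0.8,0,0,0],
    [0,0,-0.8,0,0,0],
    [0,0,-0.8,0,0,0],
    [0,0,-0.5,0,0,0],
    [0,0,-0.15,0,0,0],
    [0,0,0,0,0,0],
  ],
)

```text
t: 9.93
tcp_pos: [0.4962, -0.1857, 0.2243]
eef_rot: [-0.442, 0.437, 0.561, -0.547]
ft_force: [-0.1, -0.3, 0.3]
width: 0.002
```

Call:
drive_tool(
  targets=[
    [-0.05,-0.25,0,0,0,0],
    [0.05,-0.25,0,0,0,0],
    [0.05,-0.2,0,0,0,0],
    [0.05,-0.2,0,0,0,0],
  ],
)

```text
t: 10.42
tcp_pos: [0.4995, -0.21, 0.226]
eef_rot: [-0.441, 0.438, 0.561, -0.547]
ft_force: [-1.1, 2.3, 2.9]
width: 0.005
```

Call:
drive_tool(
  targets=[
    [0.04,-0.16,0,0,0,0],
    [0.04,-0.16,0,0,0,0],
    [0,0,0,0,0,0],
  ],
)

```text
t: 10.8
tcp_pos: [0.5017, -0.2189, 0.2261]
eef_rot: [-0.441, 0.438, 0.561, -0.547]
ft_force: [-0.1, 0.9, -0.2]
width: 0.005
```

Call:
drive_tool(
  targets=[
    [0.03,-0.13,0,0,0,0],
    [0.03,-0.13,0,0,0,0],
  ],
)

```text
t: 11.05
tcp_pos: [0.5028, -0.224, 0.2257]
eef_rot: [-0.442, 0.437, 0.561, -0.546]
ft_force: [-1.1, 20.6, 5.8]
width: 0.005
```

The force reached 20 N, so the toggle is at its stop. I back off, lift and move clear.

Call:
drive_tool(
  targets=[
    [-0.05,0.3,0,0,0,0],
    [-0.1,0.4,0,0,0,0],
    [0,0,1,0,0,0],
    [0,0,1,0,0,0],
    [0,0,1,0,0,0],
    [0,0,1,0,0,0],
    [-0.8,0.8,0,0,0,0],
    [-0.8,0.8,0,0,0,0],
    [-0.8,0.8,0,0,0,0],
    [0,0,0,0,0,0],
  ],
)

```text
t: 12.3
tcp_pos: [0.4358, -0.1419, 0.3286]
eef_rot: [-0.441, 0.438, 0.561, -0.547]
ft_force: [0.0, 0.2, 0.7]
width: 0.004
```

Run:
```python
from h import *
d=cap('side','fin.png');b=d['frame'];cv2.imwrite('pics/fin_z.png',cv2.resize(b[130:280,70:270],(800,600),interpolation=2)[:,:,::-1])
o=cv2.imread('pics/side0.png')[:,:,::-1]
print(r.get_state()['ft_force'])
# shift of deck / props between start and now
for n,(u,v,w,h) in dict(corner=(240,130,35,30),meter=(285,160,60,85),can=(75,235,30,35),driver=(90,165,18,45)).items():
    g=lambda x:cv2.cvtColor(x[v:v+h,u:u+w].copy(),cv2.COLOR_RGB2GRAY).astype(np.float32)
    print(n,cv2.phaseCorrelate(g(o),g(b)))
```

```text
[ 0.64106588  0.08567154 -0.1592925 ]
corner ((0.027038179878360324, 0.03576981234680332), 0.7766799176180804)
meter ((0.04490317335051941, -0.009358824122976728), 0.9168073675367567)
can ((-0.058802815646885165, -0.0880816836356999), 0.8986845705244276)
driver ((-0.07905576148537996, 0.6157664774076395), 1.0139950940638414)
```

View pics/fin_z.png

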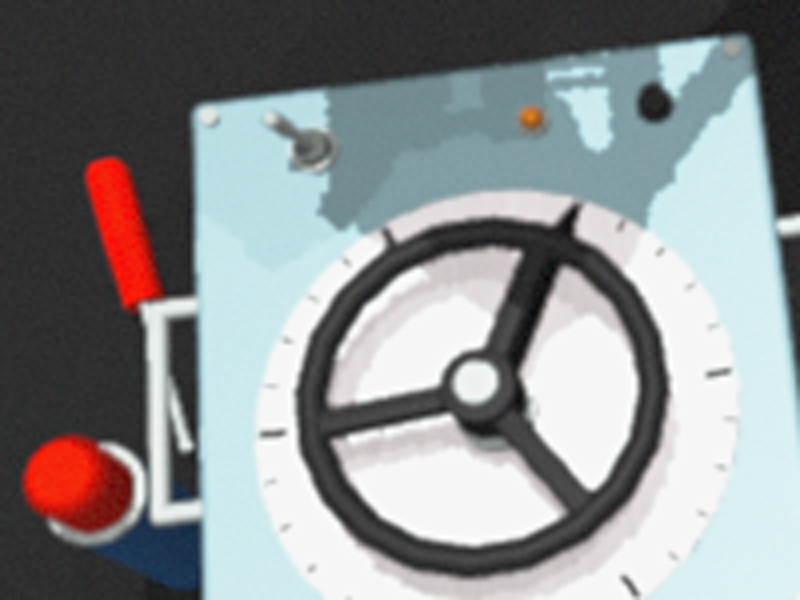

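The toggle now leans to -y, tip at (272,118) and bush at (312,150). The pointer tip is at (575,208), on zero. I check the toggle tip against its predicted positions before handing in.

Run:
```python
from h import *
d=cap('side');O=np.array([.5965,-.117]);a=np.radians(14.27);R=np.array([[np.cos(a),-np.sin(a)],[np.sin(a),np.cos(a)]])
def px(j):
    p=O+R@[-.1215,-.085+.031*np.sin(.3-j)];return (proj(d,[*p,.21+.031*np.cos(.3-j)])-[70,130]+.5)*4-.5
for j in(0,.4,.5,.6):print(j,px(j))
if abs(px(.6)[0]-272)<abs(px(.5)[0]-272) or 272<px(.5)[0]: r.finish_job();print('done')
```

```text
0 [313.11197699 119.23414867]
0.4 [288.04863636 121.38230269]
0.5 [282.23830432 122.56944933]
0.6 [276.74077344 123.99468429]
the job is handed in; nothing more can be done
done
```

The variac is powered down and the job is handed in, at about 12.4 s of the 54 s allowed; no verdict was reported.

**Wheel:** I pushed one spoke with the shut fingertips and turned the wheel about 85° anticlockwise until it met the zero stop. The force there was about 22 N. The pointer then sat on the zero mark, within 3 px of the predicted position in a 4x enlarged crop, where 0.1 rad is about 20 px.

**Toggle:** After that I pushed the toggle over until it met its off stop, at about 21 N. Its tip ended at column 272 in the crop, against 277 predicted for 0.6 rad and 282 for 0.5 rad. The 0.6 to 0.5 rad gap is close to my measuring error, so the firm stop is the better evidence that it is fully over.

**Surroundings:** The variac, multimeter and spray can show shifts under 0.1 px since the start. The screwdriver check disagreed, giving a 0.6 px shift (roughly 1 mm). I put that down to noise, as the robot never came near it and the limit is 20 mm. The arm was lifted clear of everything, with about 0.6 N on the force sensor (noise level), when I handed in.

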